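Roll a lock barrel up the loading track and home against its stop

TASK

Take the red-handled paddle out of its green holder and use its white blade to roll the brass barrel lying on the track up the slope, over the low orange ridge and into the nest, then press it lightly home against the orange stop for half a second (a fingertip's push of about 5 N, never as much as 10 N) without shifting the stop. Then stand the paddle back upright in its holder and let go. Keep the barrel down on the track, touch it only with the paddle, and leave everything else on the bench alone.

Things in the scene. Friction and masses are not known exactly. Their poses are not given: they have to be found in the camera images.
- track: Loading track fixed to the bench: base plate 300 x 85 mm carrying a sloping aluminium deck with blue side walls. Origin: centre of the base's underside, on the bench. The frame is level: x along the track towards its raised end, z up.
- deck_mid (a point): Middle of the deck's surface, 35 mm above the track's origin (axes as the track's). From here the deck runs 150 mm each way, climbing towards +x at 0.07 rad (4 degrees). It is 53 mm wide between side walls that stand 10 mm above it. A steel cross bar 2 mm high, 110 mm down the slope from here, keeps the waiting barrel from rolling off.
- barrel: Brass lock barrel, a plain round cylinder 32 mm in diameter and 50 mm long, 140 to 250 g, lying across the track at its low end against the steel cross bar, free to roll. Origin at its centre; y is its own axis (across the track).
- stop (a joint): How far the black clamp carriage with the orange stop has been set up the slope, 0 to 0.05 m. It holds by friction; the stop slips only when pushed with about 16 N.
- nest (a point): Nominal centre of the barrel when home, 16 mm above the deck, fixed to the carriage. x points up the slope along the deck, y across, z square to the deck. At stop joint 0 it is 50 mm up the slope from the deck's middle. The orange insert (ridge and stop face) is set by hand and may really sit up to 6 mm up or down the slope from nominal, not measured: it has to be felt (or seen).
- ridge (a point): Nominal crest of the low rounded orange ridge across the deck, 2 mm high, 9.7 mm before the nest; same axes. Pushing the barrel over it takes about 1 to 4 N; it then drops in with 1 mm of play and stays. Before that it rolls back if let go.
- stop_face (a point): Nominal place of the orange stop's rigid face, 16 mm beyond the nest (up to 6 mm off, always together with the ridge); same axes. As wide as the deck; orange block 28 mm high above the deck, the black carriage behind it with its screw 34 mm.
- paddle: Paddle standing upright in its holder, about 90 g, 135 mm tall. Origin: centre of the underside of the blade; z up along the handle. Slippery white plastic blade 14 mm thick (x) and 40 mm wide (y) from 0 to 45 mm; red handle 20 mm (x) by 22 mm (y) from 45 to 135 mm. Either broad face (+x or -x) can push.
- holder: Green open-topped holder fixed to the bench, outside 33 mm (x) by 60 mm (y) and 36 mm tall, with an upright pocket 19 mm (x) by 46 mm (y); the pocket's floor is 7 mm above the bench. Origin: centre of the underside. The paddle stands in it with its axes along the holder's.
- water: clear bottle with a green cap, 60 mm wide, 160 mm tall; leave it alone. Origin at its underside's centre or middle
- oil_can: yellow can, 52 mm wide, 150 mm tall; leave it alone. Origin at its underside's centre or middle
- padlock: brass padlock standing upright, 45 mm wide, 68 mm tall; leave it alone. Origin at its underside's centre or middle
- screwdriver: screwdriver lying on the bench, about 200 mm long; leave it alone. Origin at its underside's centre or middle
- spare_barrel: spare brass barrel standing on end, 32 mm across, 50 mm tall; not the one to roll; leave it alone. Origin at its underside's centre or middle
- brush: brush lying on the bench, about 200 mm long; leave it alone. Origin at its underside's centre or middle
- key_blank: steel key blank lying flat, 55 mm long; leave it alone. Origin at its underside's centre or middle
There are look-alikes about, which are no part of the job. Leave any black or turquoise look-alike of the paddle alone.

How it is judged:
By the outcome, as a careful person would: the job done as asked, in the order asked, and still so for the second after the job is handed in, with the robot touching nothing.
It also fails if it takes over 58 s, if anything falls off the work surface, if the arm or the gripper's body presses on something with over 40 N, if the wrist force passes 120 N, or if a joint passes its speed limit or range.

ROBOT

A 6-joint arm with a two-finger parallel gripper is mounted at the origin on the work surface. World frame = base frame: x ahead of the robot, y to its left, z up, the work surface at z = 0. Lengths are in m, angles in rad, forces in N, time in s.
With the tool pointing down it reaches from about 0.35 to 0.875 m from the base axis. Payload 4.2 kg.
Tool frame: the origin (TCP) lies at the centre of the arm's flange, where the gripper is bolted on; the fingertips stand 173 mm ahead of it and the grasp point (between the pads) lies 155 mm ahead of it; z points along the fingers, y is the line along which they close (so a half turn about z gives the same grasp; the last joint's range is limited). The gripper opens to 85 mm and grips with 20 to 120 N. Pads are 22 mm wide; open, the fingers measure 114 mm over their backs; the gripper's body (76 mm by 85 mm) begins 54 mm behind the grasp point. The pads swing forward as they close: fully open they stand 13 mm farther back than shut.
Start: joints at [-0.951, 0.385, 0.008, 0, -1.194, -0.259], TCP at [0.221, -0.585, 0.405] pointing down, gripper open.
Joint ranges: [-3.14, 3.14], [-1.21, 2.06], [-1.07, 1.41], [-3.16, 2.05], [-2.99, -0.16], [-3.1, 3.1]. Speed limits (rad/s): [2.79, 2.79, 3.14, 3.14, 3.14, 3.14].

INTERFACE

Orientations are given as a 3x3 rotation matrix whose columns are the frame's x, y, z axes.
In Python, from bench import r gives the robot as it stands.
- The arm moves only by the shell command python3 -m pendant 'ROWS' [FORCE]. ROWS is a JSON object whose one key "targets" holds a list of rows, each an object with "fingers": the opening, from 0 (shut) to 1 (fully open); "translation": the shift along the world's x, y, z in units of 25 mm (1.0 is 25 mm), a list of three; "spin": the turn about the world's z in rad. A call has exactly 10 rows; each row shifts and turns the commanded pose from where the row before left it; what a row does not reach is not made up. A row lasts 1/8 s, in which the tool goes at most 62.5 mm and 10.7 degrees, less where a joint would pass 70% of its speed; a pose out of reach is approached as far as the arm can. A call is refused whole if a number of a shift passes 1 or a number of a turn 0.188, either way. A call with a gripper value outside its range is refused whole. The fingers move at their own pace and stop on an object; FORCE is the grip in N (left out, the last holds). Time passes only in rows, so rows that do not move let the fingers close, or fill a call up. It gives the time, the measured TCP pose, the force, the opening and the grip force at its end, in the units of the state.
- r.state(): the state, without advancing time (a new reading comes with each control period).
- r.get_image(name): name is "scene" or "side" or "wrist"; returns a dict with "image" (384x512x3 uint8, blue, green, red), "depth" (384x512 float32, m along the optical axis (not along the pixel's ray), 0 where there is no reading), "K" (3x3 intrinsics, pixels), "rvec" (rotation vector, rad) and "tvec" (3), from world to camera coordinates, as OpenCV has them; the wrist camera has in their place "hand_eye" (4x4, takes a point from camera to tool coordinates, whose origin is the TCP and whose axes are the flange's). Camera axes: x right, y down, z forward; pixel columns grow to the right and rows downward; lengths in m; the calibration is good to about 2 mm. A picture is of the moment at which its call begins: read the wrist's pose just before it.
- r.close_job(): hands the job in; it is judged then, once.
The state is a dict: "t": time; "q": joint angles; "dq": joint speeds; "joint_torque": joint torques, N m; "tool_pos": TCP position; "ee_rot": TCP orientation; "ft_force": force on the tool from outside, world axes, zero at the start; "ft_torque": the same for the moment, N m; "finger_gap": opening from 0.0 (shut) to 1.0 (fully open); "finger_force": force on a finger pad.
Only numpy, scipy, OpenCV 4.12 (cv2) and the standard library are available. Lean on these libraries where they do the work, as an engineer would, in place of code of your own. Each camera call takes 0.05 s, during which the arm holds its last target. There are 200 camera calls.

## Working session

There is one attempt and no reset: what is moved stays moved. The work goes in short steps, Python scripts to look and compute and a shell command to move; the robot and the scene stay as the last step left them, time stands still between calls to the robot, and variables do not carry over. Pictures are saved under pics/ and viewed, at most 10 in all, crops included, and the job is handed in when it is done.

```bash
ls; mkdir -p pics
python3 - <<'E'
from bench import r
import cv2,numpy as np
a=r.get_image("scene");b=r.get_image("side")
for n,i in(("scene",a),("side",b)):
    cv2.imwrite(f"pics/{n}0.png",i["image"]); np.savez(f"{n}0.npz",**i)
    print(n,i["K"].round(1).tolist(),i["rvec"],i["tvec"],cv2.Rodrigues(i["rvec"])[0].round(3).tolist())
s=r.state();print(s["t"],s["tool_pos"],s["ee_rot"],s["ft_force"],s["finger_gap"])
E
```

```text
pics
scene [[469.0, 0.0, 264.3], [0.0, 469.0, 192.0], [0.0, 0.0, 1.0]] [ 2.37300621  0.82448166 -0.26324632] [-0.48672025 -0.2101545   1.51973576] [[0.787, 0.617, 0.011], [0.497, -0.623, -0.604], [-0.366, 0.481, -0.797]]
side [[429.8, 0.0, 252.9], [0.0, 429.8, 185.4], [0.0, 0.0, 1.0]] [ 0.46675179 -2.71982386  1.19473187] [0.53647471 0.15400483 1.36620492] [[-0.943, -0.333, 0.002], [-0.226, 0.638, -0.736], [0.244, -0.695, -0.677]]
0.1 [ 0.22060984 -0.58459119  0.40374443] [[-9.35669967e-01 -3.52875497e-01 -7.72574424e-04]
 [-3.52876329e-01  9.35668304e-01  1.76680730e-03]
 [ 9.94103967e-05  1.92577175e-03 -9.99998141e-01]] [-0.4151229   0.249475   -0.22128717] 0.997866182427898
```

View pics/scene0.png

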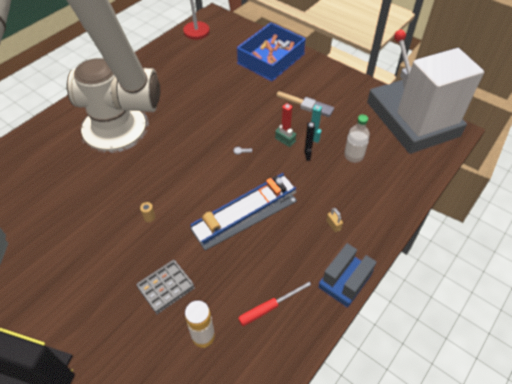

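View pics/side0.png

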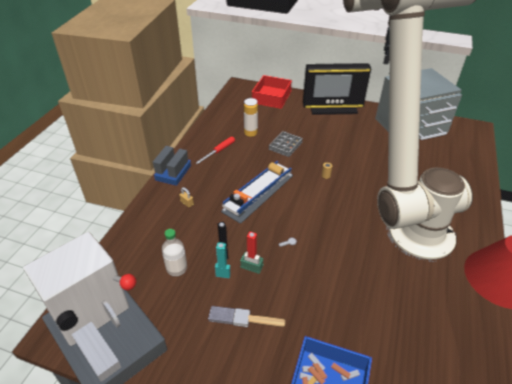

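The scene view shows three paddle-like things: red at (287,117) in a green holder at (286,135), black at (310,140) and turquoise at (317,120). In the side view they are red (252,245), black (222,235) and turquoise (222,260). Only the red one with a white blade in a green holder fits the description. The barrel is at scene (211,220) and side (275,170), and the orange insert is at scene (274,187).

```bash
cat > h.py <<'E'
import cv2,numpy as np
def cloud(i,win=None):
    "world points HxWx3, hsv, valid"
    K=i["K"];R=cv2.Rodrigues(i["rvec"])[0];d=i["depth"]
    v,u=np.mgrid[:384,:512]
    c=np.dstack([(u-K[0,2])/K[0,0]*d,(v-K[1,2])/K[1,1]*d,d])
    return (c-i["tvec"].ravel())@R, cv2.cvtColor(i["image"],cv2.COLOR_BGR2HSV), d>0
def seg(i,lo,hi,box):
    P,h,ok=cloud(i); u0,v0,u1,v1=box
    m=np.zeros(ok.shape,bool);m[v0:v1,u0:u1]=True
    m&=ok&(h>=lo).all(2)&(h<=hi).all(2)
    return P[m],np.argwhere(m)
E
python3 - <<'E'
from h import *
S=dict(np.load("scene0.npz"));D=dict(np.load("side0.npz"))
cols={"red":((0,120,60),(8,255,255)),"green":((40,60,30),(88,255,255)),"blue":((105,120,40),(125,255,255)),"orange":((5,150,150),(16,255,255))}
boxes={"red":((275,95,300,135),(240,228,262,265)),"green":((272,120,298,148),(236,250,268,276)),"blue":((185,170,305,250),(215,155,300,225)),"orange":((255,170,295,205),(225,180,262,215))}
for k,(lo,hi) in cols.items():
    for n,i,b in(("S",S,boxes[k][0]),("D",D,boxes[k][1])):
        p,px=seg(i,lo,hi,b); 
        if len(p): 
            print(k,n,len(p),"med",np.median(p,0).round(4),"p2",np.percentile(p,2,0).round(4),"p98",np.percentile(p,98,0).round(4),"pxc",px.mean(0).round(1)[::-1])
            if k!="orange":
                t=p[p[:,2]>np.percentile(p[:,2],60)]; rr=cv2.minAreaRect((t[:,:2]*1000).astype(np.float32)); print("   top rect",np.round(rr[0],1),np.round(rr[1],1),round(rr[2],1))
a=cv2.resize(S["image"][90:255,185:345],None,fx=2.5,fy=2.5,interpolation=2)
b=cv2.resize(D["image"][150:290,210:310],None,fx=2.95,fy=2.95,interpolation=2)[:412]
cv2.imwrite("pics/crop1.png",np.hstack([a[:412],cv2.copyMakeBorder(b,0,412-b.shape[0],0,0,0)]))
E
```

```text
red S 263 med [0.4678 0.2946 0.0955] p2 [ 0.3653  0.2885 -0.0019] p98 [0.4781 0.4449 0.1443] pxc [286.4 115.8]
   top rect [466.7 299.8] [25.1 23.6] 80.9
red D 269 med [0.4708 0.3077 0.0894] p2 [ 0.4575  0.1703 -0.0025] p98 [0.5226 0.3127 0.1437] pxc [251.6 243.8]
   top rect [468.2 302.2] [21.5 23. ] 87.7
green S 153 med [0.4751 0.2863 0.0246] p2 [0.4406 0.2822 0.0062] p98 [0.4968 0.3092 0.0394] pxc [284.9 137.8]
   top rect [470.9 290.1] [58.6 26.8] 20.3
green D 185 med [0.4626 0.3157 0.0265] p2 [0.4386 0.289  0.0054] p98 [0.495  0.3189 0.0384] pxc [251.4 265. ]
   top rect [467.  303.3] [57.9 32.1] 2.3
blue S 271 med [ 0.5478 -0.0293  0.0421] p2 [ 0.4776 -0.1454  0.0262] p98 [0.6171 0.1083 0.0565] pxc [239.1 213. ]
   top rect [563.4  36.3] [209.7  66.7] 70.7
blue D 153 med [0.5547 0.0328 0.0426] p2 [ 0.481  -0.1184  0.0287] p98 [0.6219 0.139  0.0557] pxc [254.8 192.1]
   top rect [567.7  55.4] [175.2  64.1] 70.2
orange S 90 med [0.5785 0.087  0.0702] p2 [0.5214 0.0756 0.0036] p98 [0.6029 0.1335 0.0746] pxc [272.7 185.1]
orange D 50 med [0.5741 0.0895 0.0694] p2 [0.5586 0.0596 0.0462] p98 [0.6066 0.1033 0.074 ] pxc [241.3 194.6]
```

View pics/crop1.png

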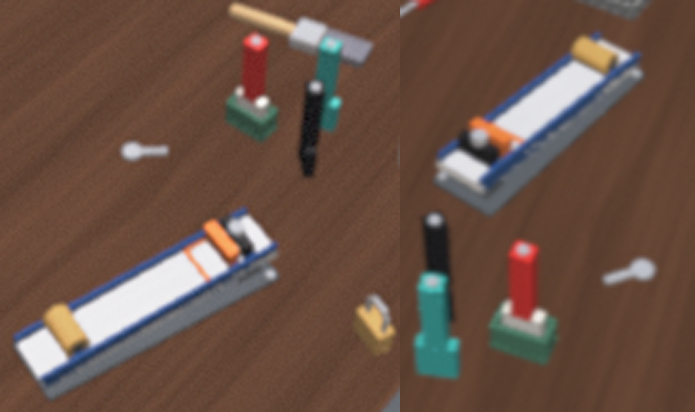

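The crop confirms it: the red handle with the white blade in the green holder is the paddle. The barrel lies at the low end of the track (near -y) and the orange stop is at the +y end. I'll move over and look with the wrist camera.

```bash
python3 -m pendant '{"targets":[{"fingers":1,"translation":[1,1,0],"spin":0},{"fingers":1,"translation":[1,1,0],"spin":0},{"fingers":1,"translation":[1,1,0],"spin":0},{"fingers":1,"translation":[1,1,0],"spin":0},{"fingers":1,"translation":[1,1,0],"spin":0},{"fingers":1,"translation":[1,1,0],"spin":0},{"fingers":1,"translation":[1,1,0],"spin":0},{"fingers":1,"translation":[1,1,0],"spin":0},{"fingers":1,"translation":[1,1,0],"spin":0},{"fingers":1,"translation":[1,1,0],"spin":0}]}' 60
python3 -m pendant '{"targets":[{"fingers":1,"translation":[0,1,0],"spin":0},{"fingers":1,"translation":[0,1,0],"spin":0},{"fingers":1,"translation":[0,1,0],"spin":0},{"fingers":1,"translation":[0,1,0],"spin":0},{"fingers":1,"translation":[0,1,0],"spin":0},{"fingers":1,"translation":[0,1,0],"spin":0},{"fingers":1,"translation":[0,1,0],"spin":0},{"fingers":1,"translation":[0,1,0],"spin":0},{"fingers":1,"translation":[0,1,0],"spin":0},{"fingers":1,"translation":[0,1,0],"spin":0}]}'
cat >> h.py <<'E'
def wristcloud(i,s):
    H=np.array(i["hand_eye"]);K=i["K"];d=i["depth"];v,u=np.mgrid[:384,:512]
    c=np.dstack([(u-K[0,2])/K[0,0]*d,(v-K[1,2])/K[1,1]*d,d])
    t=c@H[:3,:3].T+H[:3,3]
    return t@np.array(s["ee_rot"]).T+np.array(s["tool_pos"]), cv2.cvtColor(i["image"],cv2.COLOR_BGR2HSV), d>0
def proj(X,i,s):
    H=np.array(i["hand_eye"]);R=np.array(s["ee_rot"])@H[:3,:3];t=np.array(s["ee_rot"])@H[:3,3]+s["tool_pos"]
    c=(np.atleast_2d(X)-t)@R;p=c@i["K"].T
    return p[:,:2]/p[:,2:]
def look(n):
    from bench import r
    s=r.state();i=r.get_image("wrist");cv2.imwrite(f"pics/{n}.png",i["image"]);np.savez(f"{n}.npz",**i,tool_pos=s["tool_pos"],ee_rot=s["ee_rot"]);return i,s
E
python3 - <<'E'
from h import *
i,s=look("w1");print(np.array(i["hand_eye"]).round(3).tolist(),i["K"][0].round(1),s["t"],s["tool_pos"],s["ft_force"])
P,h,ok=wristcloud(i,s);
for q in((5,5),(5,500),(375,5),(375,500),(192,256)):print(q,P[q].round(3),ok[q])
E
```

```text
t: 1.35
tool_pos: [0.4713, -0.3338, 0.4042]
ee_rot: [[-0.936, -0.353, -0.001], [-0.353, 0.936, 0.001], [0.001, 0.001, -1.0]]
ft_force: [-0.6, 0.1, 0.9]
finger_gap: 0.996
finger_force: 0.0
t: 2.6
tool_pos: [0.4704, -0.0839, 0.4044]
ee_rot: [[-0.936, -0.353, -0.001], [-0.353, 0.936, 0.0], [0.001, 0.0, -1.0]]
ft_force: [-0.6, -0.0, -0.1]
finger_gap: 1.002
finger_force: 0.0
[[-0.001, -0.951, -0.308, 0.08], [1.0, -0.001, -0.001, 0.001], [0.0, -0.308, 0.951, 0.03], [0.0, 0.0, 0.0, 1.0]] [294.6   0.  250.6] 2.6 [ 0.47039476 -0.08392163  0.40435465] [-0.56335922 -0.02838468 -0.0970723 ]
(5, 5) [ 0.4   -0.399  0.002] True
(5, 500) [0.207 0.112 0.   ] True
(375, 5) [ 0.479 -0.146  0.318] True
(375, 500) [ 0.436 -0.029  0.318] True
(192, 256) [ 0.494 -0.068  0.04 ] True
```

View pics/w1.png

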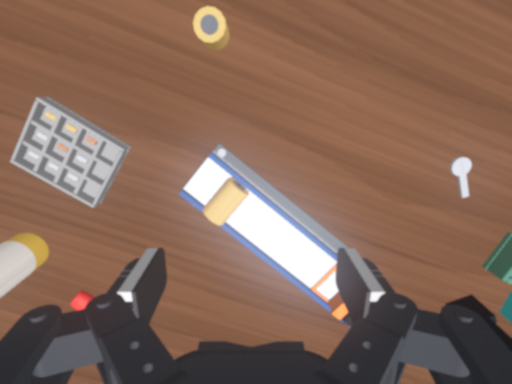

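The wrist image shows the barrel at (226,202) and the ridge at (325,285), with the holder at the right edge (500,258). I'll go on towards the holder.

```bash
python3 -m pendant '{"targets":[{"fingers":1,"translation":[0.5,1,0],"spin":0},{"fingers":1,"translation":[0.5,1,0],"spin":0},{"fingers":1,"translation":[0.5,1,0],"spin":0},{"fingers":1,"translation":[0.5,1,0],"spin":0},{"fingers":1,"translation":[0.5,1,0],"spin":0},{"fingers":1,"translation":[0.5,1,0],"spin":-0.05},{"fingers":1,"translation":[0.5,1,0],"spin":-0.05},{"fingers":1,"translation":[0.5,1,0],"spin":-0.05},{"fingers":1,"translation":[0.5,1,0],"spin":-0.05},{"fingers":1,"translation":[0.5,1,0],"spin":-0.05}]}'
python3 - <<'E'
from h import *
i,s=look("w2");print(s["t"],s["tool_pos"],s["ee_rot"])
for n in("w1","w2"):
    I=dict(np.load(n+".npz"));P,h,ok=wristcloud(I,I)
    hh=h.copy()
    m=ok&(np.arange(384)<350)[:,None]
    def stat(k,lo,hi,zr,xr,yr):
        q=m&(h>=lo).all(2)&(h<=hi).all(2)&(P[...,2]>zr[0])&(P[...,2]<zr[1])&(P[...,0]>xr[0])&(P[...,0]<xr[1])&(P[...,1]>yr[0])&(P[...,1]<yr[1])
        if q.sum()<4: return print(n,k,q.sum())
        p=P[q];rr=cv2.minAreaRect((p[:,:2]*1000).astype(np.float32))
        print(n,k,len(p),"mean",p.mean(0).round(4),"zmax",p[:,2].max().round(4),"rect",np.round(rr[0],1),np.round(rr[1],1),round(rr[2],1))
    H=((.43,.51),(.25,.36))
    stat("redtop",(0,120,60),(8,255,255),(.135,.16),*H)
    stat("redany",(0,120,60),(8,255,255),(.05,.16),*H)
    stat("greentop",(40,60,30),(88,255,255),(.031,.045),*H)
    stat("greenany",(40,60,30),(88,255,255),(.005,.045),*H)
    T=((.44,.66),(-.2,.18))
    stat("bluewalls",(105,120,40),(125,255,255),(.02,.09),*T)
    stat("brass",(12,80,80),(30,255,255),(.03,.09),*T)
    stat("orangehi",(5,150,120),(16,255,255),(.055,.09),*T)
    stat("orangelo",(5,150,120),(16,255,255),(.03,.05),*T)
E
```

```text
t: 3.9
tool_pos: [0.596, 0.1659, 0.4041]
ee_rot: [[-0.994, -0.109, -0.001], [-0.109, 0.994, -0.0], [0.001, -0.0, -1.0]]
ft_force: [-0.4, -0.5, 0.4]
finger_gap: 1.002
finger_force: 0.0
3.9 [0.59599796 0.16588326 0.40414983] [[-9.94057676e-01 -1.08849374e-01 -1.07254665e-03]
 [-1.08848997e-01  9.94058214e-01 -4.03455177e-04]
 [ 1.11008965e-03 -2.84312089e-04 -9.99999343e-01]]
w1 redtop 0
w1 redany 0
w1 greentop 135 mean [0.4843 0.2862 0.0348] zmax 0.0377 rect [485.1 286.3] [28.8 15.1] 37.4
w1 greenany 727 mean [0.4727 0.2844 0.02  ] zmax 0.0377 rect [465.4 290.5] [57.9 20.3] 2.2
w1 bluewalls 0
w1 brass 1160 mean [ 0.5267 -0.069   0.0584] zmax 0.0718 rect [548.2  -5.2] [227.3  50. ] 70.5
w1 orangehi 15 mean [0.595  0.0889 0.0685] zmax 0.0718 rect [598.3  87.5] [20.7 14.4] 45.3
w1 orangelo 0
w2 redtop 820 mean [0.4664 0.2977 0.1416] zmax 0.1451 rect [465.9 300.4] [21.3 22.1] 87.4
w2 redany 2345 mean [0.4675 0.2945 0.1165] zmax 0.1451 rect [465.9 300.3] [21.5 22.2] 87.2
w2 greentop 717 mean [0.4676 0.2931 0.036 ] zmax 0.0387 rect [465.9 299.9] [32.5 59.3] 88.1
w2 greenany 939 mean [0.4676 0.2914 0.0309] zmax 0.0387 rect [466.  299.3] [32.7 59.4] 89.1
w2 bluewalls 1664 mean [ 0.5361 -0.005   0.045 ] zmax 0.057 rect [551.4   9.5] [271.9  64.2] 71.1
w2 brass 1763 mean [ 0.5357 -0.0297  0.0575] zmax 0.0727 rect [547.2  -3.2] [206.6  50. ] 71.1
w2 orangehi 488 mean [0.5791 0.0898 0.0705] zmax 0.0727 rect [578.7  89.1] [12.6 50. ] 71.7
w2 orangelo 1
```

View pics/w2.png

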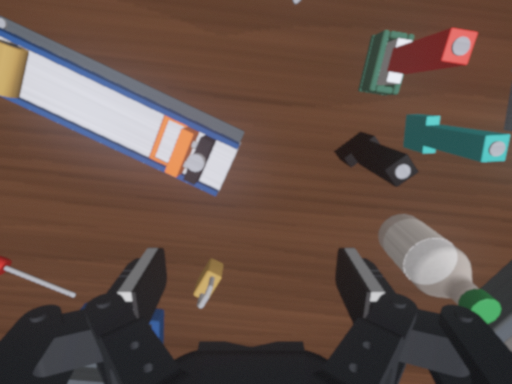

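The wrist view puts the paddle and holder at the top right (red top 460,45; holder 385,62). From it:
- Centre is (0.466, 0.300), the same for the red top and the green rim.
- The handle top is at z 0.142, against 7+135 expected.
- The holder's x axis lies at about 88°.
- The track direction is about 71.3°.

Next I approach.

```bash
python3 -m pendant '{"targets":[{"fingers":1,"translation":[-0.9,0.9,0],"spin":-0.04},{"fingers":1,"translation":[-0.9,0.9,0],"spin":-0.04},{"fingers":1,"translation":[-0.9,0.9,0],"spin":-0.04},{"fingers":1,"translation":[-0.9,0.9,0],"spin":-0.02},{"fingers":1,"translation":[-0.9,0.9,0],"spin":0},{"fingers":1,"translation":[-0.7,0.87,0],"spin":0},{"fingers":1,"translation":[0,0,-1],"spin":0},{"fingers":1,"translation":[0,0,-1],"spin":0},{"fingers":1,"translation":[0,0,-0.5],"spin":0},{"fingers":1,"translation":[0,0,0],"spin":0}]}'
python3 - <<'E'
from h import *
i,s=look("w3");P,h,ok=wristcloud(i,s)
print(s["tool_pos"],np.degrees(np.arctan2(s["ee_rot"][1][1],s["ee_rot"][0][1])))
for k,lo,hi,z in(("red",(0,120,60),(8,255,255),(.135,.16)),("green",(40,60,30),(88,255,255),(.03,.045))):
    q=ok&(h>=lo).all(2)&(h<=hi).all(2)&(P[...,2]>z[0])&(P[...,2]<z[1])&(np.abs(P[...,0]-.466)<.05)&(np.abs(P[...,1]-.3)<.05)
    p=P[q]; print(k,len(p), len(p)>3 and (p[:,2].mean(),cv2.minAreaRect((p[:,:2]*1000).astype(np.float32))))
E
```

```text
t: 5.2
tool_pos: [0.4657, 0.2993, 0.3414]
ee_rot: [[-1.0, 0.029, -0.001], [0.029, 1.0, -0.002], [0.001, -0.002, -1.0]]
ft_force: [0.2, 0.4, -0.1]
finger_gap: 0.999
finger_force: 0.0
[0.46571054 0.29925778 0.34137741] 88.31722883929656
red 761 (np.float64(0.14200675485766615), ((465.2138671875, 300.80206298828125), (19.93262481689453, 22.42861557006836), 88.164306640625))
green 415 (np.float64(0.0362063973695696), ((452.243896484375, 301.5474853515625), (30.301090240478516, 34.066158294677734), 89.34288787841797))
```

```bash
python3 -m pendant '{"targets":[{"fingers":1,"translation":[0,0.04,-0.8],"spin":0},{"fingers":1,"translation":[0,0,-0.9],"spin":0},{"fingers":1,"translation":[0,0,-0.9],"spin":0},{"fingers":1,"translation":[0,0,-0.7],"spin":0},{"fingers":0,"translation":[0,0,0],"spin":0},{"fingers":0,"translation":[0,0,0],"spin":0},{"fingers":0,"translation":[0,0,0],"spin":0},{"fingers":0,"translation":[0,0,0],"spin":0},{"fingers":0,"translation":[0,0,0],"spin":0},{"fingers":0,"translation":[0,0,0],"spin":0}]}' 100
```

```text
t: 6.5
tool_pos: [0.466, 0.3009, 0.2609]
ee_rot: [[-1.0, 0.029, 0.002], [0.029, 1.0, 0.001], [-0.002, 0.001, -1.0]]
ft_force: [-0.6, -0.5, 5.7]
finger_gap: 0.218
finger_force: 97.8
```

Grasped: the gap is about 19–20 mm and the grip 98 N. Lift straight up, then carry over.

```bash
python3 -m pendant '{"targets":[{"fingers":0,"translation":[0,0,0.3],"spin":0},{"fingers":0,"translation":[0,0,0.6],"spin":0},{"fingers":0,"translation":[0,0,0.9],"spin":0},{"fingers":0,"translation":[0,0,1],"spin":0},{"fingers":0,"translation":[0,0,1],"spin":0},{"fingers":0,"translation":[0,-0.5,0.4],"spin":0},{"fingers":0,"translation":[0,-1,0],"spin":-0.05},{"fingers":0,"translation":[0,-1,0],"spin":-0.05},{"fingers":0,"translation":[0,-1,0],"spin":-0.05},{"fingers":0,"translation":[0,-1,0],"spin":-0.05}]}'
python3 -m pendant '{"targets":[{"fingers":0,"translation":[0,-1,0],"spin":-0.05},{"fingers":0,"translation":[0,-1,0],"spin":-0.045},{"fingers":0,"translation":[0,-1,0],"spin":0},{"fingers":0,"translation":[0,-1,0],"spin":0},{"fingers":0,"translation":[0,-1,0],"spin":0},{"fingers":0,"translation":[0,-1,0],"spin":0},{"fingers":0,"translation":[0,-1,0],"spin":0},{"fingers":0,"translation":[0,-1,0],"spin":0},{"fingers":0,"translation":[0,-1,0],"spin":0},{"fingers":0,"translation":[0,-1,0],"spin":0}]}'
cat > m.py <<'E'
from h import *
def meas(n):
    i,s=look(n);P,h,ok=wristcloud(i,s)
    print(s["t"],s["tool_pos"].round(4) if hasattr(s["tool_pos"],"round") else s["tool_pos"],"yaw",np.degrees(np.arctan2(s["ee_rot"][1][1],s["ee_rot"][0][1])),s["ft_force"])
    S,V=h[...,1],h[...,2]
    a=np.radians(71.3);o=np.array([.547,-.004]);d=P[...,:2]-o
    sl=d@[np.cos(a),np.sin(a)];la=d@[-np.sin(a),np.cos(a)];z=P[...,2]
    def st(k,q):
        q=q&ok
        if q.sum()<10:return print(k,q.sum())
        p=P[q];print(k,q.sum(),"s",np.percentile(sl[q],[1,50,99]).round(4),"lat",np.percentile(la[q],[1,50,99]).round(4),"z",np.percentile(z[q],[1,50,99]).round(4),"rect",[np.round(x,1) for x in cv2.minAreaRect((p[:,:2]*1000).astype(np.float32))])
    reg=(np.abs(sl)<.17)&(np.abs(la)<.05)
    hue=h[...,0]
    st("walls",reg&(hue>104)&(hue<126)&(S>110)&(z>.02)&(z<.065))
    st("deck",reg&(S<60)&(V>150)&(z>.02)&(z<.055))
    br=reg&(hue>12)&(hue<30)&(S>80)&(z>.03)&(z<.09)&(sl<.06)
    st("barrel",br)
    og=reg&(hue>4)&(hue<17)&(S>150)&(sl>.03)
    st("stop",og&(z>.06)); st("ridge",og&(z<.05))
    q=(S<60)&(V>120)&(z>.075)&(z<.2)
    st("bladewhite",q)
    return i,s
E
python3 -c "
from m import *
meas('w4')"
```

```text
t: 7.75
tool_pos: [0.4654, 0.1857, 0.3641]
ee_rot: [[-0.973, 0.231, -0.001], [0.231, 0.973, -0.001], [0.001, -0.001, -1.0]]
ft_force: [-0.2, -0.7, -0.1]
finger_gap: 0.223
finger_force: 97.5
t: 9.0
tool_pos: [0.4647, -0.064, 0.3642]
ee_rot: [[-0.947, 0.321, -0.001], [0.321, 0.947, -0.0], [0.001, -0.001, -1.0]]
ft_force: [0.3, -0.8, -0.9]
finger_gap: 0.22
finger_force: 97.5
9.0 [ 0.4647 -0.064   0.3642] yaw 71.27140057418183 [ 0.28264488 -0.81553248 -0.91287831]
walls 777 s [-0.1452  0.0759  0.1488] lat [-0.0315  0.0297  0.0323] z [0.0345 0.0507 0.0564] rect [array([547.2,  -2. ]), array([296.4,  64. ]), np.float64(71.0)]
deck 7197 s [-0.1454  0.0073  0.1497] lat [-0.0273  0.001   0.0276] z [0.0248 0.0362 0.049 ] rect [array([548.2,  -1.8]), array([300.1,  65.5]), np.float64(70.8)]
barrel 232 s [-0.1127 -0.1078 -0.1015] lat [0.0038 0.0171 0.0252] z [0.0433 0.058  0.0609] rect [array([ 499.3, -100.5]), array([12.2, 22.2]), np.float64(71.1)]
stop 233 s [0.091  0.1006 0.1112] lat [-0.0258 -0.0154  0.0245] z [0.0608 0.0703 0.072 ] rect [array([581.7,  93.5]), array([20.1, 51.4]), np.float64(63.5)]
ridge 0
bladewhite 1109 s [-0.0996 -0.0804  0.1249] lat [-0.0083  0.0732  0.0798] z [0.0757 0.148  0.1997] rect [array([515.5,  19.7]), array([241.5,  21.6]), np.float64(52.3)]
```

View pics/w4.png

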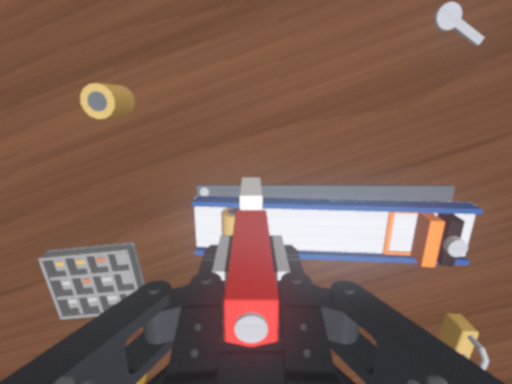

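The paddle hangs upright in the grip. The track centre refines to (0.5475, -0.002) at yaw 71.0°. The stop face is at s≈+0.089 and the barrel at about s=-0.102. I'll go behind the barrel and down.

```bash
python3 -m pendant '{"targets":[{"fingers":0,"translation":[0.4,-0.9,0],"spin":-0.005},{"fingers":0,"translation":[0.5,-0.9,0],"spin":0},{"fingers":0,"translation":[0.6,-0.86,0],"spin":0},{"fingers":0,"translation":[0.03,0,0],"spin":0},{"fingers":0,"translation":[0,0,-0.7],"spin":0},{"fingers":0,"translation":[0,0,-0.8],"spin":0},{"fingers":0,"translation":[0,0,-0.8],"spin":0},{"fingers":0,"translation":[0,0,-0.5],"spin":0},{"fingers":0,"translation":[0,0,-0.27],"spin":0},{"fingers":0,"translation":[0,0,0],"spin":0}]}'
python3 - <<'E'
from bench import r
import cv2,numpy as np
i=r.get_image("side");s=r.get_image("scene")
a=cv2.resize(i["image"][110:225,200:320],None,fx=3.3,fy=3.3,interpolation=2)
b=cv2.resize(s["image"][140:255,175:295],None,fx=3.3,fy=3.3,interpolation=2)
cv2.imwrite("pics/c5.png",np.hstack([a,b]));print(r.state()["ft_force"])
E
```

```text
t: 10.3
tool_pos: [0.5038, -0.1284, 0.2879]
ee_rot: [[-0.946, 0.323, -0.0], [0.323, 0.946, -0.0], [0.0, -0.0, -1.0]]
ft_force: [-0.9, -0.5, -1.5]
finger_gap: 0.22
finger_force: 97.8
[-1.07365931  0.78699903 -1.18769259]
```

View pics/c5.png

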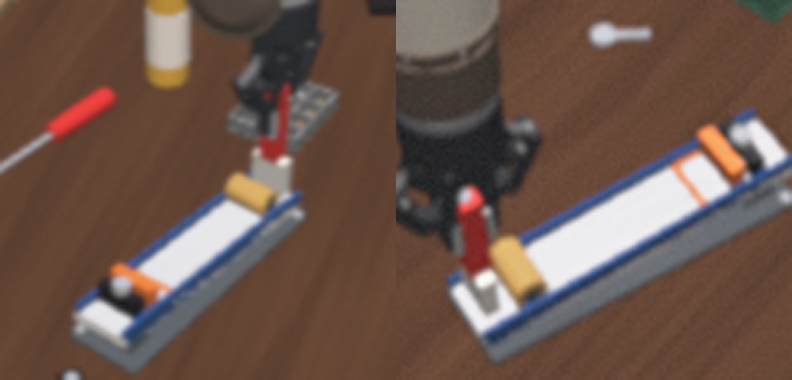

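The blade stands between the walls, just behind the barrel and centred (lateral 0.0 mm). Now I roll it.

```bash
python3 -m pendant '{"targets":[{"fingers":0,"translation":[0.052,0.151,0.011],"spin":0},{"fingers":0,"translation":[0.052,0.151,0.011],"spin":0},{"fingers":0,"translation":[0.039,0.113,0.008],"spin":0},{"fingers":0,"translation":[0.052,0.151,0.011],"spin":0},{"fingers":0,"translation":[0.065,0.189,0.014],"spin":0},{"fingers":0,"translation":[0.078,0.227,0.017],"spin":0},{"fingers":0,"translation":[0.078,0.227,0.017],"spin":0},{"fingers":0,"translation":[0.078,0.227,0.017],"spin":0},{"fingers":0,"translation":[0.078,0.227,0.017],"spin":0},{"fingers":0,"translation":[0.078,0.227,0.017],"spin":0}]}'
python3 - <<'E'
from bench import r
import cv2,numpy as np
s=r.state();p=s["tool_pos"]-np.array([.5475,-.0019,0]);print("s",p[0]*.3256+p[1]*.9455,"lat",-p[0]*.9455+p[1]*.3256,"h",p[2]-.254-.035-.0701*(p[0]*.3256+p[1]*.9455),s["ft_force"])
E
```

```text
t: 11.65
tool_pos: [0.5203, -0.0808, 0.2915]
ee_rot: [[-0.946, 0.323, 0.0], [0.323, 0.946, 0.0], [-0.0, 0.0, -1.0]]
ft_force: [0.2, 0.0, -0.8]
finger_gap: 0.225
finger_force: 97.8
s -0.08346256586686178 lat 3.134464370755166e-05 h 0.008347886985161479 [ 0.15592859  0.0039729  -0.75721985]
```

```bash
python3 -m pendant '{"targets":[{"fingers":0,"translation":[0.078,0.227,0.017],"spin":0},{"fingers":0,"translation":[0.078,0.227,0.017],"spin":0},{"fingers":0,"translation":[0.078,0.227,0.017],"spin":0},{"fingers":0,"translation":[0.078,0.227,0.017],"spin":0},{"fingers":0,"translation":[0.078,0.227,0.017],"spin":0},{"fingers":0,"translation":[0.078,0.227,0.017],"spin":0},{"fingers":0,"translation":[0.078,0.227,0.017],"spin":0},{"fingers":0,"translation":[0.078,0.227,0.017],"spin":0},{"fingers":0,"translation":[0.078,0.227,0.017],"spin":0},{"fingers":0,"translation":[0.078,0.227,0.017],"spin":0}]}'
python3 -m pendant '{"targets":[{"fingers":0,"translation":[0.078,0.227,0.017],"spin":0},{"fingers":0,"translation":[0.078,0.227,0.017],"spin":0},{"fingers":0,"translation":[0.078,0.227,0.017],"spin":0},{"fingers":0,"translation":[0.078,0.227,0.017],"spin":0},{"fingers":0,"translation":[0.065,0.189,0.014],"spin":0},{"fingers":0,"translation":[0.065,0.189,0.014],"spin":0},{"fingers":0,"translation":[0.052,0.151,0.011],"spin":0},{"fingers":0,"translation":[0.039,0.113,0.008],"spin":0},{"fingers":0,"translation":[0.026,0.076,0.006],"spin":0},{"fingers":0,"translation":[0,0,0],"spin":0}]}'
cat > f.py <<'E'
from bench import r
import numpy as np
s=r.state();p=s["tool_pos"]-np.array([.5475,-.0019,0]);a=p[0]*.3256+p[1]*.9455;f=np.array(s["ft_force"]);print("t",round(s["t"],2),"s",round(a,4),"lat",round(-p[0]*.9455+p[1]*.3256,4),"h",round(p[2]-.289-.0701*a,4),"push",round(-f[:2]@[.3256,.9455],2),"all",f.round(2))
E
python3 f.py; python3 -c "
from m import *
meas('w6')"
```

```text
t: 12.9
tool_pos: [0.5398, -0.0241, 0.2957]
ee_rot: [[-0.946, 0.323, -0.0], [0.323, 0.946, 0.0], [0.0, -0.0, -1.0]]
ft_force: [0.4, -0.4, -0.6]
finger_gap: 0.221
finger_force: 97.8
t: 14.15
tool_pos: [0.5537, 0.0163, 0.2987]
ee_rot: [[-0.946, 0.323, 0.0], [0.323, 0.946, 0.0], [-0.0, 0.0, -1.0]]
ft_force: [-0.4, 0.2, -1.4]
finger_gap: 0.217
finger_force: 97.8
t 14.15 s 0.0192 lat 0.0001 h 0.0084 push -0.08 all [-0.36  0.2  -1.38]
14.15 [0.5537 0.0163 0.2987] yaw 71.14092845984663 [-0.36126095  0.20399628 -1.37950061]
walls 3854 s [-0.1438 -0.0151  0.148 ] lat [-0.0317  0.0287  0.0324] z [0.0341 0.0444 0.056 ] rect [array([547.2,  -2.4]), array([297.5,  64.8]), np.float64(71.2)]
deck 13010 s [-0.1452 -0.0412  0.1503] lat [-0.0268  0.0009  0.0261] z [0.0251 0.0328 0.047 ] rect [array([545.6,  -1.1]), array([300.7,  59.8]), np.float64(71.1)]
barrel 2159 s [0.0301 0.0446 0.0574] lat [-0.0238  0.0058  0.0244] z [0.0544 0.0686 0.0712] rect [array([561.6,  37.6]), array([28.4, 50.7]), np.float64(72.6)]
stop 1205 s [0.091  0.0974 0.1041] lat [-0.0254  0.001   0.0244] z [0.0687 0.0703 0.0719] rect [array([579.1,  88.3]), array([14. , 50.9]), np.float64(70.3)]
ridge 280 s [0.0651 0.0671 0.0899] lat [-0.0259 -0.0057  0.0219] z [0.0407 0.0422 0.0449] rect [array([575.4,  59.2]), array([54. , 24.2]), np.float64(8.2)]
bladewhite 2582 s [0.0057 0.0233 0.1247] lat [-0.0082  0.0088  0.0208] z [0.0761 0.1454 0.1834] rect [array([562.7,  60.1]), array([121.9,  27. ]), np.float64(68.8)]
```

View pics/w6.png

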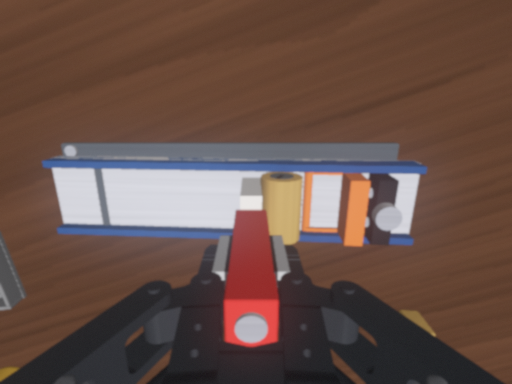

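The barrel rests against the blade (282,208), with the ridge at (308,200) and the stop at (355,210). Geometry predicts home at paddle s≈0.050. Next I push over the ridge slowly.

```bash
python3 -m pendant '{"targets":[{"fingers":0,"translation":[0.039,0.113,0.008],"spin":0},{"fingers":0,"translation":[0.039,0.113,0.008],"spin":0},{"fingers":0,"translation":[0.039,0.113,0.008],"spin":0},{"fingers":0,"translation":[0.039,0.113,0.008],"spin":0},{"fingers":0,"translation":[0.026,0.076,0.006],"spin":0},{"fingers":0,"translation":[0.013,0.038,0.003],"spin":0},{"fingers":0,"translation":[0.013,0.038,0.003],"spin":0},{"fingers":0,"translation":[0.013,0.038,0.003],"spin":0},{"fingers":0,"translation":[0.013,0.038,0.003],"spin":0},{"fingers":0,"translation":[0.013,0.038,0.003],"spin":0}]}' >/dev/null; python3 f.py
python3 -m pendant '{"targets":[{"fingers":0,"translation":[0.013,0.038,0.003],"spin":0},{"fingers":0,"translation":[0.013,0.038,0.003],"spin":0},{"fingers":0,"translation":[0.013,0.038,0.003],"spin":0},{"fingers":0,"translation":[0.013,0.038,0.003],"spin":0},{"fingers":0,"translation":[0.013,0.038,0.003],"spin":0},{"fingers":0,"translation":[0.013,0.038,0.003],"spin":0},{"fingers":0,"translation":[0.013,0.038,0.003],"spin":0},{"fingers":0,"translation":[0.013,0.038,0.003],"spin":0},{"fingers":0,"translation":[0,0,0],"spin":0},{"fingers":0,"translation":[0,0,0],"spin":0}]}' >/dev/null; python3 f.py
python3 -c "
from m import *
meas('w7')" | grep -E "barrel|stop"
```

```text
t 15.45 s 0.0383 lat 0.0 h 0.0084 push 0.01 all [-0.2   0.06 -0.52]
t 16.7 s 0.0461 lat 0.0001 h 0.0084 push -0.11 all [-0.52  0.3  -1.25]
barrel 1
stop 1279 s [0.0907 0.0967 0.1034] lat [-0.0256  0.0015  0.0248] z [0.0623 0.0703 0.0719] rect [array([579. ,  87.7]), array([13.5, 52. ]), np.float64(71.6)]
```

```bash
python3 -m pendant '{"targets":[{"fingers":0,"translation":[0.0065,0.0189,0.0013],"spin":0},{"fingers":0,"translation":[0.0065,0.0189,0.0013],"spin":0},{"fingers":0,"translation":[0.0065,0.0189,0.0013],"spin":0},{"fingers":0,"translation":[0.0065,0.0189,0.0013],"spin":0},{"fingers":0,"translation":[0,0,0],"spin":0},{"fingers":0,"translation":[0,0,0],"spin":0},{"fingers":0,"translation":[0,0,0],"spin":0},{"fingers":0,"translation":[0,0,0],"spin":0},{"fingers":0,"translation":[0,0,0],"spin":0},{"fingers":0,"translation":[0,0,0],"spin":0}]}' >/dev/null; python3 f.py
python3 - <<'E'
from h import *
i,s=look("w8")
P,h,ok=wristcloud(i,s);d=P[...,:2]-[.5475,-.0019];sl=d@[.3256,.9455];la=d@[-.9455,.3256];z=P[...,2]
q=ok&(np.abs(la)<.03)&(sl>.045)&(sl<.1)&(z>.05)&(h[...,1]>60)&(h[...,0]<35)
for a in(0,.01,.02):
  for lo,hi in((17,35),(0,14)):
    m=q&(np.abs(la-a)<.005)&(h[...,0]>=lo)&(h[...,0]<=hi)
    if m.sum()>5:print(a,lo,m.sum(),np.percentile(sl[m],[2,50,98]).round(4),np.percentile(z[m],[2,98]).round(4), sl[m][z[m]>z[m].max()-.001].mean())
E
```

```text
t 18.0 s 0.0481 lat 0.0001 h 0.0084 push -0.4 all [-0.13  0.47 -1.18]
0 17 464 [0.0594 0.0725 0.087 ] [0.0626 0.0732] 0.07196282085424273
0 0 507 [0.0534 0.0589 0.0995] [0.0605 0.1833] 0.055202497734553505
0.01 17 531 [0.0584 0.0714 0.0868] [0.0629 0.1318] 0.08677631681534652
0.01 0 3734 [0.0453 0.0529 0.0968] [0.0697 0.1986] 0.07420414779045152
0.02 17 635 [0.0583 0.0713 0.0864] [0.0556 0.0734] 0.07253832247702632
0.02 0 357 [0.068  0.093  0.0997] [0.0524 0.212 ] 0.06802333423459851
```

The barrel is over the ridge at s≈0.0725, so contact is about 1.4 mm ahead. I'll creep forward.

```bash
python3 -m pendant '{"targets":[{"fingers":0,"translation":[0.0013,0.0038,0.0003],"spin":0},{"fingers":0,"translation":[0.0013,0.0038,0.0003],"spin":0},{"fingers":0,"translation":[0.0013,0.0038,0.0003],"spin":0},{"fingers":0,"translation":[0.0013,0.0038,0.0003],"spin":0},{"fingers":0,"translation":[0.0013,0.0038,0.0003],"spin":0},{"fingers":0,"translation":[0.0013,0.0038,0.0003],"spin":0},{"fingers":0,"translation":[0.0013,0.0038,0.0003],"spin":0},{"fingers":0,"translation":[0.0013,0.0038,0.0003],"spin":0},{"fingers":0,"translation":[0,0,0],"spin":0},{"fingers":0,"translation":[0,0,0],"spin":0}]}' >/dev/null; python3 f.py
python3 -m pendant '{"targets":[{"fingers":0,"translation":[0.0013,0.0038,0.0003],"spin":0},{"fingers":0,"translation":[0.0013,0.0038,0.0003],"spin":0},{"fingers":0,"translation":[0.0013,0.0038,0.0003],"spin":0},{"fingers":0,"translation":[0.0013,0.0038,0.0003],"spin":0},{"fingers":0,"translation":[0,0,0],"spin":0},{"fingers":0,"translation":[0,0,0],"spin":0},{"fingers":0,"translation":[0,0,0],"spin":0},{"fingers":0,"translation":[0,0,0],"spin":0},{"fingers":0,"translation":[0,0,0],"spin":0},{"fingers":0,"translation":[0,0,0],"spin":0}]}' >/dev/null; python3 f.py
```

```text
t 19.3 s 0.0489 lat 0.0001 h 0.0084 push 0.28 all [-0.54 -0.11 -1.08]
t 20.55 s 0.0493 lat 0.0001 h 0.0084 push -0.49 all [-0.77  0.78 -0.63]
```

```bash
python3 -m pendant '{"targets":[{"fingers":0,"translation":[0.0013,0.0038,0.0003],"spin":0},{"fingers":0,"translation":[0.0013,0.0038,0.0003],"spin":0},{"fingers":0,"translation":[0.0013,0.0038,0.0003],"spin":0},{"fingers":0,"translation":[0.0013,0.0038,0.0003],"spin":0},{"fingers":0,"translation":[0,0,0],"spin":0},{"fingers":0,"translation":[0,0,0],"spin":0},{"fingers":0,"translation":[0,0,0],"spin":0},{"fingers":0,"translation":[0,0,0],"spin":0},{"fingers":0,"translation":[0,0,0],"spin":0},{"fingers":0,"translation":[0,0,0],"spin":0}]}' >/dev/null; python3 f.py
```

```text
t 21.8 s 0.0497 lat 0.0001 h 0.0084 push -0.6 all [-0.31  0.75 -1.06]
```

```bash
python3 -m pendant '{"targets":[{"fingers":0,"translation":[0.0013,0.0038,0.0003],"spin":0},{"fingers":0,"translation":[0.0013,0.0038,0.0003],"spin":0},{"fingers":0,"translation":[0.0013,0.0038,0.0003],"spin":0},{"fingers":0,"translation":[0.0013,0.0038,0.0003],"spin":0},{"fingers":0,"translation":[0.0013,0.0038,0.0003],"spin":0},{"fingers":0,"translation":[0,0,0],"spin":0},{"fingers":0,"translation":[0,0,0],"spin":0},{"fingers":0,"translation":[0,0,0],"spin":0},{"fingers":0,"translation":[0,0,0],"spin":0},{"fingers":0,"translation":[0,0,0],"spin":0}]}' >/dev/null; python3 f.py
```

```text
t 23.05 s 0.0502 lat 0.0001 h 0.0084 push 0.75 all [-0.44 -0.64 -0.81]
```

```bash
python3 -m pendant '{"targets":[{"fingers":0,"translation":[0.0013,0.0038,0.0003],"spin":0},{"fingers":0,"translation":[0.0013,0.0038,0.0003],"spin":0},{"fingers":0,"translation":[0.0013,0.0038,0.0003],"spin":0},{"fingers":0,"translation":[0,0,0],"spin":0},{"fingers":0,"translation":[0,0,0],"spin":0},{"fingers":0,"translation":[0,0,0],"spin":0},{"fingers":0,"translation":[0,0,0],"spin":0},{"fingers":0,"translation":[0,0,0],"spin":0},{"fingers":0,"translation":[0,0,0],"spin":0},{"fingers":0,"translation":[0,0,0],"spin":0}]}' >/dev/null; python3 f.py
```

```text
t 24.3 s 0.0505 lat 0.0001 h 0.0085 push 0.36 all [ 0.88 -0.68 -0.77]
```

```bash
python3 -m pendant '{"targets":[{"fingers":0,"translation":[0.0013,0.0038,0.0003],"spin":0},{"fingers":0,"translation":[0.0013,0.0038,0.0003],"spin":0},{"fingers":0,"translation":[0.0013,0.0038,0.0003],"spin":0},{"fingers":0,"translation":[0.0013,0.0038,0.0003],"spin":0},{"fingers":0,"translation":[0,0,0],"spin":0},{"fingers":0,"translation":[0,0,0],"spin":0},{"fingers":0,"translation":[0,0,0],"spin":0},{"fingers":0,"translation":[0,0,0],"spin":0},{"fingers":0,"translation":[0,0,0],"spin":0},{"fingers":0,"translation":[0,0,0],"spin":0}]}' >/dev/null; python3 f.py
```

```text
t 25.55 s 0.0509 lat 0.0001 h 0.0084 push 0.76 all [-0.24 -0.73 -1.23]
```

```bash
python3 -m pendant '{"targets":[{"fingers":0,"translation":[0.0013,0.0038,0.0003],"spin":0},{"fingers":0,"translation":[0.0013,0.0038,0.0003],"spin":0},{"fingers":0,"translation":[0.0013,0.0038,0.0003],"spin":0},{"fingers":0,"translation":[0.0013,0.0038,0.0003],"spin":0},{"fingers":0,"translation":[0,0,0],"spin":0},{"fingers":0,"translation":[0,0,0],"spin":0},{"fingers":0,"translation":[0,0,0],"spin":0},{"fingers":0,"translation":[0,0,0],"spin":0},{"fingers":0,"translation":[0,0,0],"spin":0},{"fingers":0,"translation":[0,0,0],"spin":0}]}' >/dev/null; python3 f.py
```

```text
t 26.8 s 0.0512 lat 0.0002 h 0.0084 push 2.3 all [ 0.23 -2.51  0.18]
```

Contact: 2.3 N. Now a finer step.

```bash
python3 -m pendant '{"targets":[{"fingers":0,"translation":[0.0013,0.0038,0.0003],"spin":0},{"fingers":0,"translation":[0.0013,0.0038,0.0003],"spin":0},{"fingers":0,"translation":[0,0,0],"spin":0},{"fingers":0,"translation":[0,0,0],"spin":0},{"fingers":0,"translation":[0,0,0],"spin":0},{"fingers":0,"translation":[0,0,0],"spin":0},{"fingers":0,"translation":[0,0,0],"spin":0},{"fingers":0,"translation":[0,0,0],"spin":0},{"fingers":0,"translation":[0,0,0],"spin":0},{"fingers":0,"translation":[0,0,0],"spin":0}]}' >/dev/null; python3 f.py
```

```text
t 28.05 s 0.0514 lat 0.0002 h 0.0084 push 4.44 all [-1.2  -4.29  0.1 ]
```

4.4 N held for about 1 s. I'll add a hair and hold again, then check that the barrel and stop haven't shifted.

```bash
python3 -m pendant '{"targets":[{"fingers":0,"translation":[0.0007,0.0019,0.0001],"spin":0},{"fingers":0,"translation":[0,0,0],"spin":0},{"fingers":0,"translation":[0,0,0],"spin":0},{"fingers":0,"translation":[0,0,0],"spin":0},{"fingers":0,"translation":[0,0,0],"spin":0},{"fingers":0,"translation":[0,0,0],"spin":0},{"fingers":0,"translation":[0,0,0],"spin":0},{"fingers":0,"translation":[0,0,0],"spin":0},{"fingers":0,"translation":[0,0,0],"spin":0},{"fingers":0,"translation":[0,0,0],"spin":0}]}' >/dev/null; python3 f.py;  python3 -c "
from m import *
meas('w9')" | grep -E "stop"; python3 f.py
```

```text
t 29.3 s 0.0514 lat 0.0002 h 0.0084 push 4.78 all [-0.96 -4.72  0.07]
stop 1243 s [0.0907 0.0969 0.1033] lat [-0.0255  0.0017  0.0248] z [0.0624 0.0703 0.0719] rect [array([578.7,  87.6]), array([13.6, 51.3]), np.float64(72.5)]
t 29.35 s 0.0514 lat 0.0002 h 0.0084 push 5.34 all [-1.23 -5.23 -0.34]
```

The stop hasn't moved (s 0.0907 as before). The press is done, so I retreat, lift and go back.

```bash
python3 -m pendant '{"targets":[{"fingers":0,"translation":[-0.026,-0.076,-0.006],"spin":0},{"fingers":0,"translation":[-0.078,-0.227,-0.017],"spin":0},{"fingers":0,"translation":[-0.104,-0.302,-0.022],"spin":0},{"fingers":0,"translation":[-0.065,-0.189,-0.014],"spin":0},{"fingers":0,"translation":[0,0,0.6],"spin":0},{"fingers":0,"translation":[0,0,1],"spin":0},{"fingers":0,"translation":[0,0,1],"spin":0},{"fingers":0,"translation":[-0.8,0,0.3],"spin":0},{"fingers":0,"translation":[-1,0,0],"spin":0.05},{"fingers":0,"translation":[-1,0,0],"spin":0.05}]}' 
python3 -m pendant '{"targets":[{"fingers":0,"translation":[-0.8,0.6,0],"spin":0.05},{"fingers":0,"translation":[0,1,0],"spin":0.05},{"fingers":0,"translation":[0,1,0],"spin":0.05},{"fingers":0,"translation":[0,1,0],"spin":0.05},{"fingers":0,"translation":[0,1,0],"spin":0},{"fingers":0,"translation":[0,1,0],"spin":0},{"fingers":0,"translation":[0,1,0],"spin":0},{"fingers":0,"translation":[0,1,0],"spin":0},{"fingers":0,"translation":[0,1,0],"spin":0},{"fingers":0,"translation":[0,0.9,0],"spin":0}]}'
```

```text
t: 30.6
tool_pos: [0.4868, 0.0271, 0.3734]
ee_rot: [[-0.974, 0.226, 0.002], [0.226, 0.974, 0.001], [-0.002, 0.001, -1.0]]
ft_force: [0.1, 0.1, -0.5]
finger_gap: 0.222
finger_force: 98.0
t: 31.85
tool_pos: [0.4674, 0.2659, 0.3727]
ee_rot: [[-1.0, 0.029, 0.001], [0.029, 1.0, 0.001], [-0.001, 0.001, -1.0]]
ft_force: [1.2, -0.1, -0.6]
finger_gap: 0.22
finger_force: 98.0
```

```bash
python3 -m pendant '{"targets":[{"fingers":0,"translation":[-0.056,0.7,0],"spin":0},{"fingers":0,"translation":[0,0.5,0],"spin":0},{"fingers":0,"translation":[0,0.2,0],"spin":0},{"fingers":0,"translation":[0,0,0],"spin":0},{"fingers":0,"translation":[0,0,-0.7],"spin":0},{"fingers":0,"translation":[0,0,-1],"spin":0},{"fingers":0,"translation":[0,0,-0.8],"spin":0},{"fingers":0,"translation":[0,0,-0.4],"spin":0},{"fingers":0,"translation":[0,0,0],"spin":0},{"fingers":0,"translation":[0,0,0],"spin":0}]}'
python3 - <<'E'
from bench import r
import cv2,numpy as np
from h import *
i=r.get_image("side");s=r.get_image("scene");cv2.imwrite
a=cv2.resize(i["image"][205:285,215:295],None,fx=5,fy=5,interpolation=2)
b=cv2.resize(s["image"][85:165,245:325],None,fx=5,fy=5,interpolation=2)
cv2.imwrite("pics/c9.png",np.hstack([a,b]))
w,st=look("w10");print(st["tool_pos"],st["ft_force"])
E
```

```text
t: 33.1
tool_pos: [0.4663, 0.2996, 0.3005]
ee_rot: [[-1.0, 0.029, 0.001], [0.029, 1.0, 0.001], [-0.001, 0.001, -1.0]]
ft_force: [1.3, 0.7, -0.8]
finger_gap: 0.219
finger_force: 97.9
[0.46615309 0.29966547 0.30051556] [ 0.34440578 -0.13750269 -0.94409251]
```

View pics/c9.png

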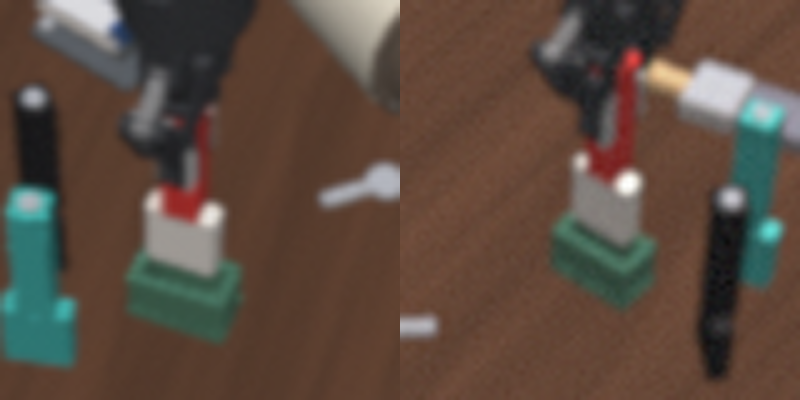

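The blade hovers right over the pocket in both views. I correct y by 1.2 mm and lower.

```bash
python3 -m pendant '{"targets":[{"fingers":0,"translation":[0,0.05,0],"spin":0},{"fingers":0,"translation":[0,0,0],"spin":0},{"fingers":0,"translation":[0,0,-0.2],"spin":0},{"fingers":0,"translation":[0,0,-0.2],"spin":0},{"fingers":0,"translation":[0,0,-0.2],"spin":0},{"fingers":0,"translation":[0,0,-0.2],"spin":0},{"fingers":0,"translation":[0,0,-0.2],"spin":0},{"fingers":0,"translation":[0,0,-0.2],"spin":0},{"fingers":0,"translation":[0,0,-0.1],"spin":0},{"fingers":0,"translation":[0,0,0],"spin":0}]}'
```

```text
t: 34.5
tool_pos: [0.4659, 0.3008, 0.2669]
ee_rot: [[-1.0, 0.029, -0.0], [0.029, 1.0, -0.0], [0.0, -0.0, -1.0]]
ft_force: [0.0, 0.1, -0.3]
finger_gap: 0.223
finger_force: 97.9
```

Now inside the pocket with no contact, about 6 mm up. I lower the rest.

```bash
python3 -m pendant '{"targets":[{"fingers":0,"translation":[0,0,-0.08],"spin":0},{"fingers":0,"translation":[0,0,-0.08],"spin":0},{"fingers":0,"translation":[0,0,-0.04],"spin":0},{"fingers":0,"translation":[0,0,-0.02],"spin":0},{"fingers":0,"translation":[0,0,0],"spin":0},{"fingers":0,"translation":[0,0,0],"spin":0},{"fingers":0,"translation":[0,0,0],"spin":0},{"fingers":0,"translation":[0,0,0],"spin":0},{"fingers":0,"translation":[0,0,0],"spin":0},{"fingers":0,"translation":[0,0,0],"spin":0}]}'
```

```text
t: 35.75
tool_pos: [0.466, 0.3008, 0.2616]
ee_rot: [[-1.0, 0.029, -0.0], [0.029, 1.0, -0.0], [0.0, -0.0, -1.0]]
ft_force: [1.1, 0.9, -0.2]
finger_gap: 0.223
finger_force: 97.9
```

```bash
python3 -m pendant '{"targets":[{"fingers":0,"translation":[0,0,-0.02],"spin":0},{"fingers":0,"translation":[0,0,-0.02],"spin":0},{"fingers":0,"translation":[0,0,0],"spin":0},{"fingers":0,"translation":[0,0,0],"spin":0},{"fingers":0.1,"translation":[0,0,0],"spin":0},{"fingers":0.3,"translation":[0,0,0],"spin":0},{"fingers":0.4,"translation":[0,0,0],"spin":0},{"fingers":0.6,"translation":[0,0,0],"spin":0},{"fingers":0.8,"translation":[0,0,0],"spin":0},{"fingers":1,"translation":[0,0,0],"spin":0}]}' 60
python3 -m pendant '{"targets":[{"fingers":1,"translation":[0,0,0],"spin":0},{"fingers":1,"translation":[0,0,0],"spin":0},{"fingers":1,"translation":[0,0,0.4],"spin":0},{"fingers":1,"translation":[0,0,1],"spin":0},{"fingers":1,"translation":[0,0,1],"spin":0},{"fingers":1,"translation":[0,0,1],"spin":0},{"fingers":1,"translation":[0,0,1],"spin":0},{"fingers":1,"translation":[0,0,1],"spin":0},{"fingers":1,"translation":[0,0,0],"spin":0},{"fingers":1,"translation":[0,0,0],"spin":0}]}'
python3 - <<'E'
from bench import r
from h import *
w,s=look("w11");P,h,ok=wristcloud(w,s)
for k,lo,hi,z in(("red",(0,120,60),(8,255,255),(.12,.17)),("green",(40,60,30),(88,255,255),(.03,.045))):
    q=ok&(h>=lo).all(2)&(h<=hi).all(2)&(P[...,2]>z[0])&(P[...,2]<z[1])&(np.abs(P[...,0]-.466)<.05)&(np.abs(P[...,1]-.3)<.05)
    p=P[q];t=p[p[:,2]>np.percentile(p[:,2],90)-.003];print(k,len(p),np.percentile(p[:,2],98),cv2.minAreaRect((t[:,:2]*1000).astype(np.float32)))
i=r.get_image("side");c=r.get_image("scene")
a=cv2.resize(i["image"][150:285,205:305],None,fx=4,fy=4,interpolation=2)
b=cv2.resize(c["image"][90:225,215:315],None,fx=4,fy=4,interpolation=2)
cv2.imwrite("pics/c12.png",np.hstack([a,b]))
E
```

```text
t: 37.0
tool_pos: [0.4659, 0.3008, 0.2606]
ee_rot: [[-1.0, 0.029, 0.0], [0.029, 1.0, 0.0], [-0.0, 0.0, -1.0]]
ft_force: [0.2, -0.0, -0.7]
finger_gap: 0.978
finger_force: 0.0
t: 38.25
tool_pos: [0.4657, 0.3005, 0.3952]
ee_rot: [[-1.0, 0.029, -0.001], [0.029, 1.0, -0.0], [0.001, -0.0, -1.0]]
ft_force: [0.7, 0.5, 0.1]
finger_gap: 0.996
finger_force: 0.0
red 569 0.1437657188463623 ((465.2048034667969, 300.67822265625), (19.55656623840332, 22.27178382873535), 88.68875122070312)
green 324 0.03782607678366448 ((452.5234069824219, 301.05059814453125), (29.664072036743164, 33.381126403808594), 88.98925018310547)
```

View pics/c12.png

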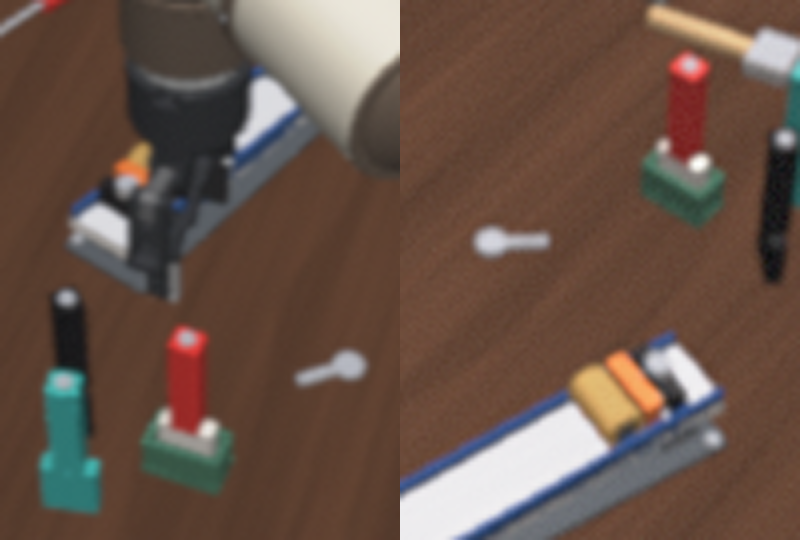

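The paddle stands upright in its holder (top at 0.142, as at the start), the barrel sits in the nest against the stop, and the gripper is clear.

```bash
python3 -c "
from bench import r
print(r.close_job())"
```

```text
the job is handed in; nothing more can be done
None
```

Job handed in at about 38 s: the barrel is in the nest, pressed home at about 5 N for over 1 s with no measurable shift of the stop, and the paddle is upright in its holder, released.

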